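# Cork a sauce bottle to the set depth on the bench plunger press

### The job

Stand the bottle with the half-started cork in the nest of the press's carriage and slide the carriage fully home. Then drive the cork in: ease the sprung ram down by its knob until it bears firmly on its depth-stop collar, hold it there a moment, never pushing harder than 25 N, which could shift the collar, and let the ram rise again. Leave the corked bottle upright in the nest under the press and don't disturb the two full sauce bottles.

Things in the scene. Friction and masses are not known exactly. Their poses are not given: they have to be found in the camera images.
- bottle: Empty clear glass sauce bottle, 135 mm tall, about 0.16 kg, standing loose on the bench. Round body 44 mm across up to 74 mm high, shoulder tapering to a plain neck 27 mm across from 94 mm up to the lip at 135 mm (grip it by the neck, e.g. 120 mm up). Its cork stands 20 to 22 mm out of the mouth. Origin: centre of its underside; z up the bottle.
- cork_top (a point): Centre of the top face of the plain cork in that bottle's mouth (cork 34 mm long, 19 mm across). The cork slides down the neck against about 4 N of friction and stays where it is pushed.
- press: Bench plunger press, fixed: grey base 265 x 85 x 14 mm (x from -220 to +45 mm), column on its +y side, arm 195 to 229 mm up, carrying the vertical ram. A depth-stop collar (aluminium ring with clamp screw and rubber buffer, 42 mm across, 16 mm high) is clamped round the ram's sleeve above the arm. Origin: under the base, below the ram's axis; x along the carriage's slide, to the ram; z up.
- carriage (a joint): Travel of the carriage along the press's +x in m: 0 = drawn out to the loading end (nest 100 mm in front of the ram's axis, as at the start), 0.1 = fully home against its end stop, nest under the ram. About 2.5 N of friction; it stays where it is left.
- nest (a point): Centre of the nest's floor on the carriage, where the bottle's underside stands, 22 mm above the bench. Round white cup, 49 mm bore at the bottom, flared at the mouth, rim 15 mm above this point.
- carriage_tab (a point): Centre of the top of the carriage's upright tab (grip), 88 mm in front of the nest's centre: 16 mm along the slide, 38 mm wide, its top 64 mm and its foot 22 mm above the bench. Push it along the press's +x or pinch it.
- ram (a joint): How far the ram is pressed down, m: 0 = up. Sprung: net 1.6 N at the top, 4.5 N at 25 mm; rises by itself. Its knob's underside meets the stop collar, set differently each time, after 11 to 26 mm (foot then 1 to 16 mm above the bottle's lip): find it by feel. Until there spring and cork take under 10 N; then the push rises steeply (about 10 N/mm); bearing firmly takes 16 to 21 N.
- knob_top (a point): Centre of the flat top of the ram's round black palm knob, 42 mm across, 298 mm above the bench when up. The ram's flat foot, which meets the cork, is 114.5 mm below it (184 mm above the bench when up). The push grows from about 2 N to 6 N where the foot meets the cork: that is not yet the stop. Faster than about 30 mm/s, the bump at the stop can exceed 25 N.
- sauce_a: Full sauce bottle, same glass as the empty one, mustard-coloured contents, flat black screw cap, 138 mm tall, loose. Origin: centre of its underside. Leave it alone.
- sauce_b: A second full sauce bottle like sauce_a. Leave it alone.
Mind the look-alikes: they are no part of the job. Leave any blue or purple look-alike of the bottle alone.

How it is judged:
By the outcome, as a careful person would: the job done as asked, in the order asked, and still so for the second after the job is handed in, with the robot touching nothing.
It also fails if it takes over 58 s, if anything falls off the work surface, if the arm or the gripper's body presses on something with over 40 N, if the wrist force passes 120 N, or if a joint passes its speed limit or range.

### The arm

A 7-joint arm with a two-finger parallel gripper is mounted at the origin on the work surface. World frame = base frame: x ahead of the robot, y to its left, z up, the work surface at z = 0. Lengths are in m, angles in degrees, forces in N, time in s.
With the tool pointing down it reaches from about 0.425 to 0.875 m from the base axis. Payload 4.7 kg.
Tool frame: the origin (TCP) lies on the front face of the gripper's body, between the roots of the fingers; the fingertips stand 70 mm ahead of it and the grasp point (between the pads) lies 51 mm ahead of it; z points along the fingers, y is the direction in which the jaws open and shut (so a half turn about z gives the same grasp; the last joint's range is limited). The gripper opens to 87 mm and grips with 3 to 60 N. Pads are 19 mm wide; open, the fingers measure 117 mm over their backs; the gripper's body (75 mm by 190 mm) begins 51 mm behind the grasp point.
Start: joints at [77.24, 18.392, -4.016, 83.108, 1.295, 78.541, -3.26], TCP at [0.152, -0.632, 0.292] pointing down, gripper open.
Joint ranges: [-163.93, 163.93], [-17.29, 119.83], [-79.2, 71.16], [3.27, 140.29], [-89.18, 269.18], [5.43, 117.66], [-154.24, 154.24]. Speed limits (degrees/s): [147.25, 147.25, 180, 180, 180, 180, 180].

### API

Orientations are given as [roll, pitch, yaw] about the fixed x, y, z axes, in that order (R = Rz(yaw) Ry(pitch) Rx(roll)).
In Python, from cell import env gives the robot as it stands.
- The arm moves only by the tool drive_tool, never from a script. Its argument "commands" is a list of rows, each a list of 7 numbers: the shift along the tool's x, y, z in cm, then the turn, a rotation vector about the tool's x, y, z in degrees, then the opening, from 0 (shut) to 1 (fully open). In form: [[tx, ty, tz, rx, ry, rz, hand], ...]. A call has 1 to 20 rows; each row shifts and turns the commanded pose from where the row before left it, along the tool's axes as they then stand; what a row does not reach is not made up. A row lasts 1/12 s, in which the tool goes at most 41.7 mm and 7.16 degrees, less where a joint would pass 70% of its speed; a pose out of reach is approached as far as the arm can. A call is refused whole if a number of a shift passes 4.17 or a number of a turn 7.16, either way. A call with a gripper value outside its range is refused whole. The fingers move at their own pace and stop on an object; "force" is the grip in N (left out, the last holds). Time passes only in rows, so rows that do not move let the fingers close. It gives the time, the measured TCP pose, the force and the opening at its end, in the units of the state.
- env.get_obs(): the state, without advancing time (a new reading comes with each control period).
- env.read_camera(name): name is "scene" or "side" or "wrist"; returns a dict with "img" (400x640x3 uint8, blue, green, red), "mtx" (3x3 intrinsics, pixels), "pose" (4x4, takes a point from camera to world coordinates). Camera axes: x right, y down, z forward; pixel columns grow to the right and rows downward; lengths in m; the calibration is good to about 2 mm. A picture is of the moment at which its call begins. There is no depth.
- env.sign_off(): hands the job in, once; it reports no verdict.
The state is a dict: "time_s": time; "qpos": joint angles; "joint_velocities": joint speeds; "effort": joint torques, N m; "tool_pos": TCP position; "tool_rot": TCP orientation; "force": force on the tool from outside, world axes, zero at the start; "wrist_torque": the same for the moment, N m; "grip_width": finger opening in m.
Only numpy, scipy, OpenCV 4.12 (cv2) and the standard library are available. Lean on these libraries where they do the work, as an engineer would, in place of code of your own. Each camera call takes 0.05 s, during which the arm holds its last target.

## Working session

There is one attempt and no reset: what is moved stays moved. The work goes in short steps, Python scripts to look and compute and a tool call to move; the robot and the scene stay as the last step left them, time stands still between calls to the robot, and variables do not carry over. Pictures are saved under pics/ and viewed, and the job is handed in when it is done.

Besides the shell and the picture viewer there is one more tool, called as name(argument=value, ...) on one line, values as JSON. drive_tool: Moves the arm, as the interface text tells. Its arguments: {"type":"object","properties":{"commands":{"type":"array"},"force":{"type":"number"}},"required":["commands"]}

```bash
mkdir -p pics; ls
python3 - <<'E'
from cell import env
import cv2
o=env.get_obs();print(o)
for n in ["scene","side","wrist"]:
    c=env.read_camera(n);cv2.imwrite(f"pics/{n}0.png",c["img"]);print(n,c["mtx"].tolist(),c["pose"].round(4).tolist())
E
```

```text
pics
{'time_s': 0.0, 'qpos': array([77.23969795, 18.44043041, -4.01534589, 83.17588812,  1.29717389,
       78.54306467, -3.25961328]), 'joint_velocities': array([ 0.03652623, -0.04703861, -0.04662342, -0.10676157, -0.04612073,
       -0.0072992 , -0.02038131]), 'effort': array([ 2.34663767e-04, -4.91280055e+01, -4.03398843e-01, -3.12523627e+01,
       -6.38661487e-02,  4.38180612e-02,  1.80907282e-04]), 'tool_pos': array([ 0.1523321 , -0.63144683,  0.29113722]), 'tool_rot': array([-1.79885986e+02,  8.10922651e-03,  1.35707262e+01]), 'force': array([ 0.02176988, -0.72804574, -0.12202078]), 'wrist_torque': array([ 0.02709741, -0.03584831,  0.04615828]), 'grip_width': 0.08712176793903821}
scene [[496.0944470881571, 0.0, 331.38613595499515], [0.0, 496.0944470881571, 202.89949825442196], [0.0, 0.0, 1.0]] [[-0.6196, 0.5043, -0.6015, 1.2083], [0.7849, 0.4008, -0.4725, 0.3884], [0.0028, -0.7649, -0.6442, 0.9267], [0.0, 0.0, 0.0, 1.0]]
side [[384.46108344055153, 0.0, 322.38522023902743], [0.0, 384.46108344055153, 195.18640599107817], [0.0, 0.0, 1.0]] [[-0.8517, -0.3216, 0.4138, 0.1852], [-0.5241, 0.5164, -0.6772, 0.4921], [0.0041, -0.7936, -0.6084, 0.7273], [0.0, 0.0, 0.0, 1.0]]
wrist [[359.463503039853, 0.0, 324.7728766772206], [0.0, 359.463503039853, 200.77042518321852], [0.0, 0.0, 1.0]] [[0.2347, -0.928, -0.2893, 0.2309], [-0.9721, -0.2246, -0.0682, -0.6124], [-0.0017, 0.2972, -0.9548, 0.3847], [0.0, 0.0, 0.0, 1.0]]
```

View pics/scene0.png

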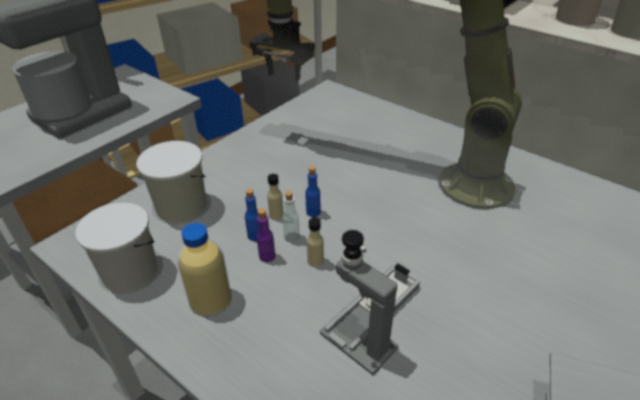

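View pics/side0.png

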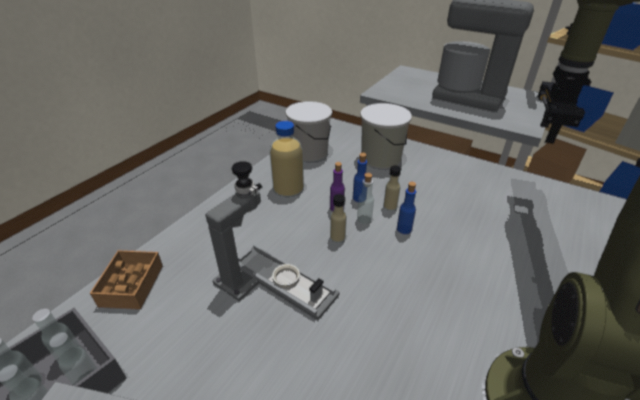

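View pics/wrist0.png

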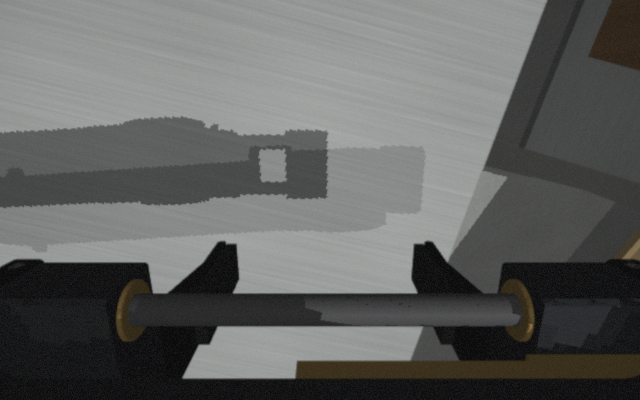

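The scene picture shows the clear bottle at about (290,215), sauces at (275,197) and (315,243), and the press at about (370,310) with its tab at (402,270). In the side picture the bottle is at (367,200). I'll enlarge both.

Run:
```python
import cv2
a=cv2.imread("pics/scene0.png");b=cv2.imread("pics/side0.png")
def crop(im,x0,y0,x1,y1,k,n):
    cv2.imwrite("pics/"+n,cv2.resize(im[y0:y1,x0:x1],None,fx=k,fy=k,interpolation=cv2.INTER_CUBIC))
crop(a,235,160,335,270,5,"c1.png")
crop(a,315,225,425,375,4,"c2.png")
crop(b,320,145,425,250,5,"c3.png")
crop(b,200,155,345,320,3.6,"c4.png")
```

```text
(no output)
```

View pics/c1.png

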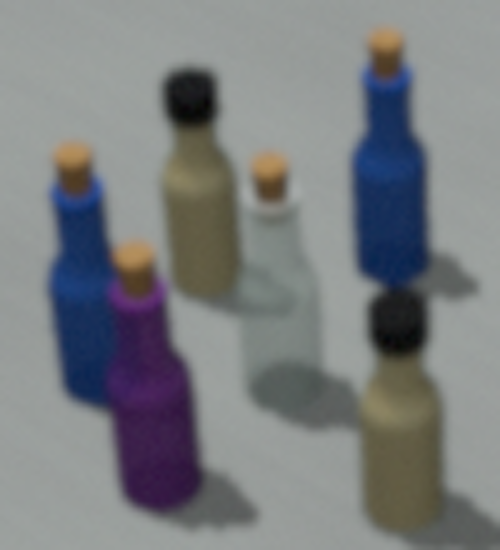

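View pics/c2.png

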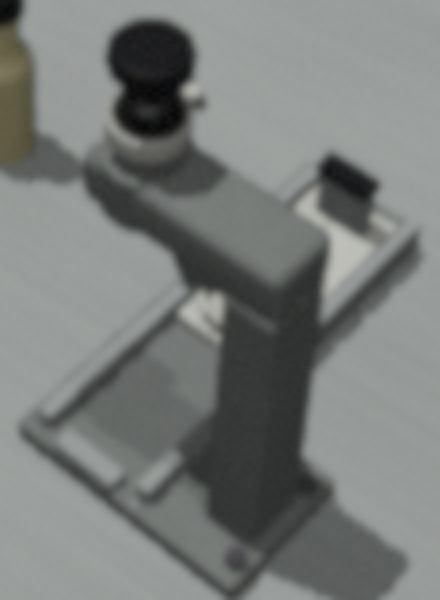

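View pics/c3.png

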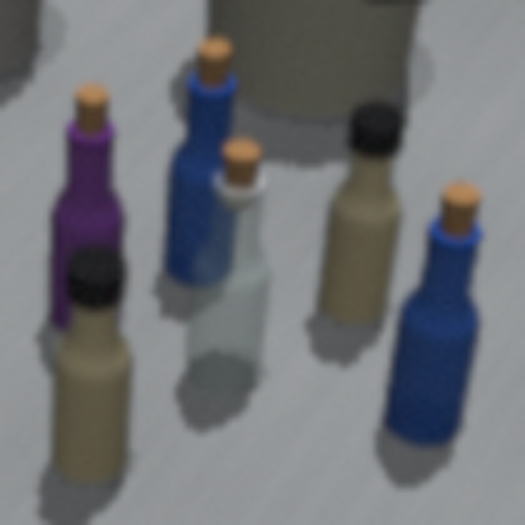

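View pics/c4.png

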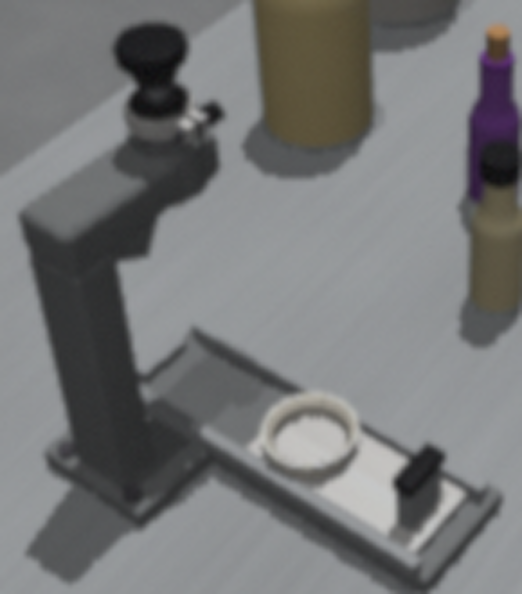

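```bash
cat > h.py <<'E'
import numpy as np, json
S=dict(mtx=np.array([[496.0944470881571,0,331.38613595499515],[0,496.0944470881571,202.89949825442196],[0,0,1]]))
D=dict(mtx=np.array([[384.46108344055153,0,322.38522023902743],[0,384.46108344055153,195.18640599107817],[0,0,1]]))
from cell import env
def cams():
    return {n:env.read_camera(n) for n in("scene","side")}
def ray(c,p):
    d=np.linalg.solve(c["mtx"],[p[0],p[1],1.]);T=np.array(c["pose"]);return T[:3,3],T[:3,:3]@d
def plane(c,p,z):
    o,d=ray(c,p);return o+d*(z-o[2])/d[2]
def tri(c1,p1,c2,p2):
    A=np.zeros((3,3));b=np.zeros(3);R=[]
    for c,p in((c1,p1),(c2,p2)):
        o,d=ray(c,p);d=d/np.linalg.norm(d);M=np.eye(3)-np.outer(d,d);A+=M;b+=M@o;R.append((M,o))
    x=np.linalg.solve(A,b);return x,[np.linalg.norm(M@(x-o))*1000 for M,o in R]
def proj(c,X):
    T=np.linalg.inv(c["pose"]);q=c["mtx"]@(T[:3,:3]@np.array(X)+T[:3,3]);return q[:2]/q[2]
E
python3 - <<'E'
from h import *
c=cams();s,d=c["scene"],c["side"]
P=dict(cork=((288.8,192.2),(368.4,174.4),.156),knob=((353,235),(242,166.7),.298),tab=((402.5,268.2),(316.7,285),.064),
sa=((273.2,176),(395.2,168.6),.138),sb=((315,220),(339.4,197.4),.138),blue=((312.2,167.6),(412,183.4),.156),blue2=((249.8,190.4),(363.2,154.2),.156),pur=((261.8,210.4),(338.4,163.8),.156))
for k,(a,b,z) in P.items():
    x,e=tri(s,a,d,b);print(k,x.round(4),np.round(e,1),"scene@z",plane(s,a,z)[:2].round(4),"side@z",plane(d,b,z)[:2].round(4))
print("nest",plane(d,(286.1,275),.037).round(4))
f=lambda u,v:(u/3.6+200,v/3.6+155)
for q in((195,332),(497,495),(425,585),(48,458),(140,522)):print(q,plane(d,f(*q),.014).round(4))
E
```

```text
cork [ 0.5196 -0.2873  0.1536] [0.2 0.2] scene@z [ 0.5219 -0.2849] side@z [ 0.5182 -0.2844]
knob [0.668  0.0155 0.2965] [1.6 1.6] scene@z [0.6681 0.0146] side@z [0.6655 0.0195]
tab [0.481  0.0302 0.059 ] [0.1 0.1] scene@z [0.4852 0.0324] side@z [0.4788 0.0335]
sa [ 0.4796 -0.3793  0.1356] [1.1 1.1] scene@z [ 0.4808 -0.3785] side@z [ 0.4782 -0.3738]
sb [ 0.5457 -0.1807  0.1375] [1. 1.] scene@z [ 0.5453 -0.1816] side@z [ 0.5452 -0.1786]
blue [ 0.406  -0.3067  0.1556] [0.3 0.3] scene@z [ 0.4067 -0.3059] side@z [ 0.4059 -0.3066]
blue2 [ 0.5757 -0.3671  0.1556] [0.9 0.9] scene@z [ 0.5768 -0.3655] side@z [ 0.5757 -0.368 ]
pur [ 0.6118 -0.2897  0.1545] [0.3 0.3] scene@z [ 0.6127 -0.2889] side@z [ 0.6106 -0.2871]
nest [0.5667 0.0276 0.037 ]
(195, 332) [ 0.7043 -0.0199  0.014 ]
(497, 495) [ 0.4477 -0.0085  0.014 ]
(425, 585) [0.4513 0.072  0.014 ]
(48, 458) [0.7118 0.12   0.014 ]
(140, 522) [0.6268 0.127  0.014 ]
```

drive_tool(commands=[[3.13,-1.77,0,0,0,0,1],[3.13,-1.77,0,0,0,0,1],[3.13,-1.77,0,0,0,0,1],[3.13,-1.77,0,0,0,0,1],[3.13,-1.77,0,0,0,0,1],[3.13,-1.77,0,0,0,0,1],[3.13,-1.77,0,0,0,0,1],[3.13,-1.77,0,0,0,0,1],[3.13,-1.77,0,0,0,0,1],[3.13,-1.77,0,0,0,0,1],[3.13,-1.77,0,0,0,0,1],[3.13,-1.77,0,0,0,0,1],[3.13,-1.77,0,0,0,0,1],[3.13,-1.77,0,0,0,0,1]])

```text
time_s: 1.42
tool_pos: [0.5213, -0.2869, 0.2924]
tool_rot: [180.0, 0.0, 13.6]
force: [0.5, 0.2, 0.5]
grip_width: 0.0868
```

drive_tool(commands=[[0,0,0,0,0,-7.1,1],[0,0,0,0,0,-7.1,1],[0,0,0,0,0,-7.1,1],[0,0,0,0,0,-7.1,1],[0,0,0,0,0,-7.1,1],[0,0,0,0,0,-7.1,1],[0,0,0,0,0,-7.1,1],[0,0,0,0,0,-7.1,1],[0,0,0,0,0,-7.1,1],[0,0,0,0,0,-7.1,1],[0,0,0,0,0,-7.1,1],[0,0,0,0,0,-7.1,1],[0,0,0,0,0,-7.1,1],[0,0,0,0,0,-7.1,1],[0,0,0,0,0,-7.1,1],[0,0,0,0,0,-7.1,1],[0,0,0,0,0,-7.1,1],[0,0,0,0,0,-7.1,1],[0,0,0,0,0,-7.1,1],[0,0,0,0,0,-7.1,1]])

```text
time_s: 3.08
tool_pos: [0.5202, -0.2882, 0.2922]
tool_rot: [-180.0, -0.0, 155.9]
force: [-0.2, 0.9, -0.3]
grip_width: 0.0868
```

drive_tool(commands=[[0,0,0,0,0,-7.1,1],[0,0,0,0,0,-7.1,1],[0,0,0,0,0,-7.1,1],[0,0,0,0,0,0,1]])

```text
time_s: 3.42
tool_pos: [0.5202, -0.2883, 0.2921]
tool_rot: [180.0, -0.0, 177.0]
force: [0.3, 0.4, -0.8]
grip_width: 0.0873
```

Run:
```python
from h import *
import cv2
c=env.read_camera("wrist");cv2.imwrite("pics/w1.png",c["img"]);print(c["pose"].round(4).tolist(),env.get_obs())
```

```text
[[0.0516, 0.9533, 0.2975, 0.4368], [0.9987, -0.0493, -0.0152, -0.284], [0.0002, 0.2979, -0.9546, 0.3855], [0.0, 0.0, 0.0, 1.0]] {'time_s': 3.4667, 'qpos': array([ 61.31100881,  15.87965393, -41.75511578,  90.19613208,
        10.72590374,  78.04070985, 105.12235286]), 'joint_velocities': array([-0.55737404, -0.12269222,  0.5075287 ,  0.07496738, -0.06410734,
        0.01592736, -2.91805214]), 'effort': array([  0.08007969, -38.98997068,  -5.75262979, -30.67457199,
         0.09348472,   0.06087012,   0.5272744 ]), 'tool_pos': array([ 0.52018037, -0.28829748,  0.29210639]), 'tool_rot': array([ 1.79988523e+02, -8.60127426e-03,  1.76711577e+02]), 'force': array([ 0.59692739,  0.07583229, -0.48209881]), 'wrist_torque': array([ 0.07358228, -0.12070996,  0.0078115 ]), 'grip_width': 0.08703898295911064}
```

View pics/w1.png

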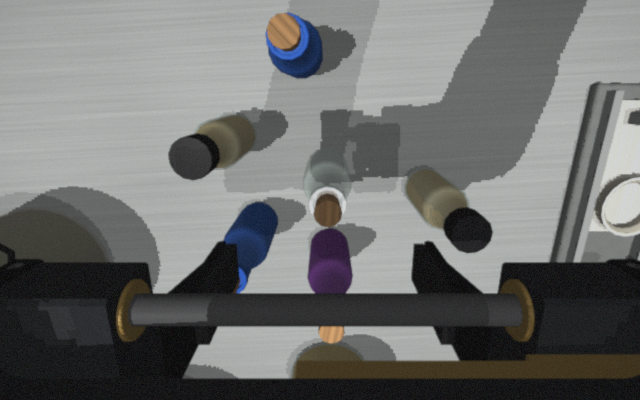

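Run:
```python
from h import *
import cv2
im=cv2.imread("pics/w1.png")
cv2.imwrite("pics/w1c.png",cv2.resize(im[130:250,270:390],None,fx=5,fy=5,interpolation=cv2.INTER_CUBIC))
cv2.imwrite("pics/w1d.png",cv2.resize(im[70:270,540:640],None,fx=3,fy=3,interpolation=cv2.INTER_CUBIC))
c=env.read_camera("wrist")
print("cork",plane(c,(328,210),.156),"lip",plane(c,(327,205),.135))
```

```text
cork [ 0.51496413 -0.28578883  0.156     ] lip [ 0.51820804 -0.28651384  0.135     ]
```

View pics/w1c.png

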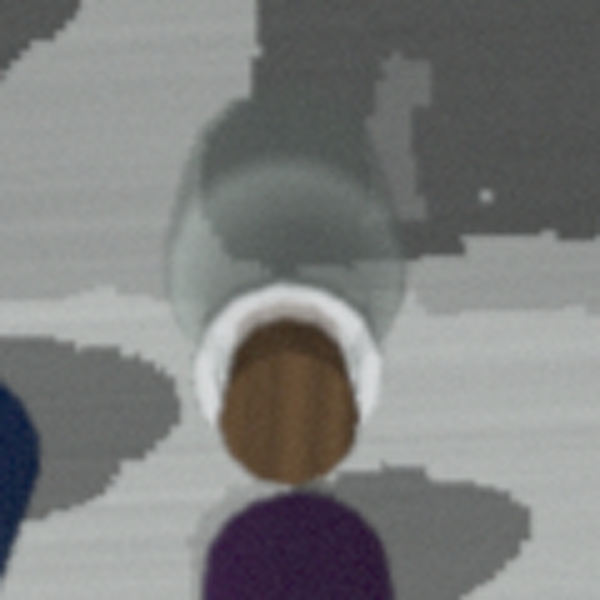

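View pics/w1d.png

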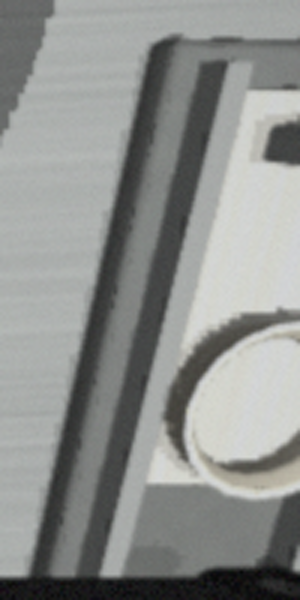

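The wrist view shows the lip centred at (327.4,205), which gives a bottle position of about (0.518,-0.2865). The cork agrees. I'll descend and grip the neck.

drive_tool(commands=[[0.2,0.2,2.0,0,0,0,1],[0,0,2.5,0,0,0,1],[0,0,2.5,0,0,0,1],[0,0,2.0,0,0,0,1],[0,0,1.6,0,0,0,1],[0,0,1.0,0,0,0,1],[0,0,0.5,0,0,0,1],[0,0,0,0,0,0,1]])

```text
time_s: 4.18
tool_pos: [0.5181, -0.2859, 0.1704]
tool_rot: [180.0, -0.1, 176.8]
force: [0.1, 0.5, -0.0]
grip_width: 0.0871
```

drive_tool(force=15, commands=[[0,0,0,0,0,0,0],[0,0,0,0,0,0,0],[0,0,0,0,0,0,0],[0,0,0,0,0,0,0],[0,0,0,0,0,0,0],[0,0,0,0,0,0,0],[0,0,0,0,0,0,0],[0,0,0,0,0,0,0]])

```text
time_s: 4.85
tool_pos: [0.5184, -0.2861, 0.1713]
tool_rot: [-180.0, 0.0, 176.9]
force: [0.9, -1.0, -0.3]
grip_width: 0.0412
```

drive_tool(commands=[[0,0,0,0,0,0,0],[0,0,0,0,0,0,0],[0,0,0,0,0,0,0],[0,0,0,0,0,0,0],[0,0,0,0,0,0,0]])

```text
time_s: 5.27
tool_pos: [0.5184, -0.2862, 0.1712]
tool_rot: [-180.0, -0.0, 176.9]
force: [0.7, 0.3, 0.2]
grip_width: 0.026
```

drive_tool(commands=[[0,0,-1.0,0,0,0,0],[0,0,-2.0,0,0,0,0],[0,0,-3.0,0,0,0,0],[0,0,-3.0,0,0,0,0],[0,0,-3.0,0,0,0,0],[0,0,-3.0,0,0,0,0],[0,0,-2.0,0,0,0,0],[0,0,-1.0,0,0,0,0],[-0.2,1.5,0,0,0,0,0],[-0.25,2.5,0,0,0,0,0],[-0.25,3.0,0,0,0,0,0],[-0.3,3.0,0,0,0,0,0],[-0.3,3.0,0,0,0,0,0],[-0.3,3.0,0,0,0,0,0],[-0.2,3.0,0,0,0,0,0],[-0.1,2.5,0,0,0,0,0],[-0.1,1.2,0,0,0,0,0],[0,0,0,0,0,0,0],[0,0,0,0,0,0,0]])

```text
time_s: 6.85
tool_pos: [0.5503, -0.0605, 0.3502]
tool_rot: [-180.0, -0.1, 176.9]
force: [-0.2, -0.6, -0.4]
grip_width: 0.0265
```

Run:
```python
from h import *
import cv2,pickle
C={n:env.read_camera(n) for n in("wrist","side","scene")}
pickle.dump(C,open("C2.pkl","wb"))
for n in C: cv2.imwrite(f"pics/{n}2.png",C[n]["img"])
im=C["wrist"]["img"]
cv2.imwrite("pics/w2.png",cv2.resize(im,None,fx=1.25,fy=1.25,interpolation=cv2.INTER_CUBIC))
print(env.get_obs()["tool_pos"],env.get_obs()["tool_rot"])
```

```text
[ 0.55052663 -0.06289907  0.35059502] [-1.79964651e+02 -6.26913044e-02  1.76675679e+02]
```

View pics/w2.png

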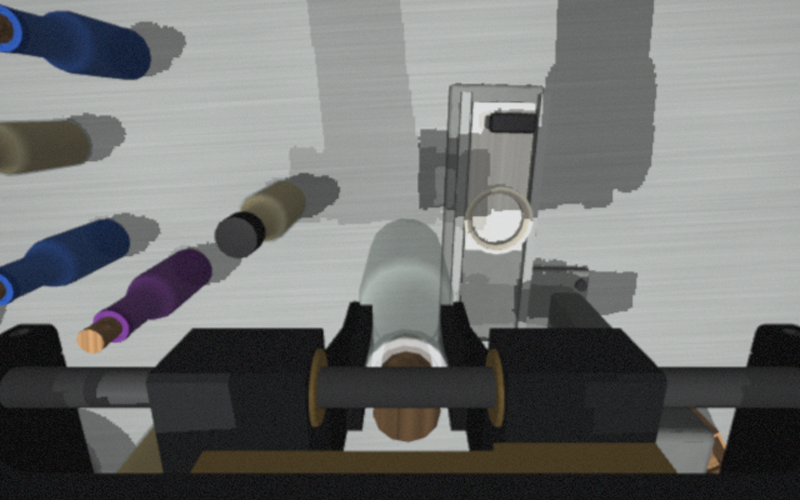

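View pics/side2.png

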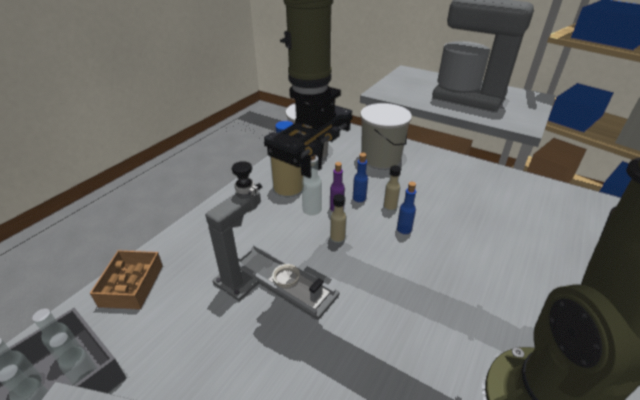

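Run:
```python
import cv2,pickle
C=pickle.load(open("C2.pkl","rb"));im=C["wrist"]["img"]
cv2.imwrite("pics/w2c.png",cv2.resize(im[55:225,345:480],None,fx=3.5,fy=3.5,interpolation=cv2.INTER_CUBIC))
```

```text
(no output)
```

View pics/w2c.png

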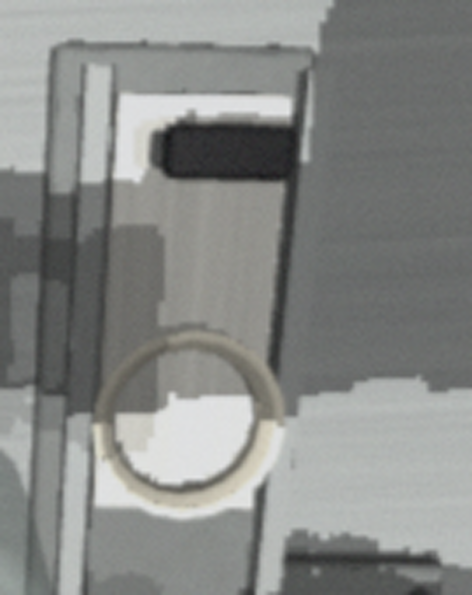

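Run:
```python
from h import *
import pickle
C=pickle.load(open("C2.pkl","rb"));c=C["wrist"]
f=lambda u,v:(345+u/3.5,55+v/3.5)
n=plane(c,f(190.5,421),.037);t=plane(c,f(229,152),.064)
print("nest",n,"tab",t,np.linalg.norm((n-t)[:2]),np.degrees(np.arctan2(*(n-t)[1::-1])))
for u in((93,421),(288,421),(190,328),(190,518)):print(plane(c,f(*u),.037))
print("tab ends",plane(c,f(163,152),.064),plane(c,f(297,156),.064))
a=plane(c,f(55,47),.014);b=plane(c,f(38,420),.014);print("edge",a,b,np.degrees(np.arctan2(*(b-a)[1::-1])))
b=plane(c,f(314,52),.014);print(b,np.linalg.norm(a-b),np.degrees(np.arctan2(*(b-a)[1::-1])))
# check: bottle lip as held, TCP
print("sauceb cap",plane(c,(240/1.25,235/1.25),.138))
```

```text
nest [0.56688841 0.0250588  0.037     ] tab [0.48068922 0.030187   0.064     ] 0.0863516052861139 -3.4046515267783435
[ 0.56517248 -0.0071851   0.037     ]
[0.56860415 0.05729913 0.037     ]
[0.5359582  0.02464509 0.037     ]
[0.60064544 0.02516468 0.037     ]
tab ends [0.47966812 0.01105263 0.064     ] [0.4828631  0.04993694 0.064     ]
edge [ 0.44700059 -0.01478763  0.014     ] [ 0.56933551 -0.02363428  0.014     ] -4.136145185912716
[0.45294893 0.06826791 0.014     ] 0.08326827265863433 85.9035344420589
sauceb cap [ 0.54390355 -0.17747878  0.138     ]
```

drive_tool(commands=[[-0.1,0.8,0,0,0,0,0],[-0.2,1.8,0,0,0,0,0],[-0.24,2.2,0,0,0,0,0],[-0.24,2.0,1,0,0,0,0],[-0.2,1.4,2,0,0,0,0],[-0.16,0.67,2.5,0,0,0,0],[0,0,2.5,0,0,0,0],[0,0,2,0,0,0,0],[0,0,1,0,0,0,0],[0,0,0,0,0,0,0],[0,0,0,0,0,0,0],[0,0,0,0,0,0,0]])

```text
time_s: 8.0
tool_pos: [0.5679, 0.0273, 0.2427]
tool_rot: [180.0, 0.1, 176.8]
force: [0.2, -0.2, -1.3]
grip_width: 0.0263
```

Run:
```python
from h import *
import cv2,pickle
C={n:env.read_camera(n) for n in("wrist","side","scene")}
pickle.dump(C,open("C3.pkl","wb"))
a=cv2.resize(C["side"]["img"][145:335,200:360],None,fx=3,fy=3,interpolation=cv2.INTER_CUBIC)
cv2.imwrite("pics/side3.png",a)
a=cv2.resize(C["scene"]["img"][200:370,310:430],None,fx=3.3,fy=3.3,interpolation=cv2.INTER_CUBIC)
cv2.imwrite("pics/scene3.png",a)
cv2.imwrite("pics/w3.png",C["wrist"]["img"])
print(env.get_obs()["tool_pos"],env.get_obs()["tool_rot"])
```

```text
[0.56773795 0.02741904 0.24260438] [-1.79990659e+02  1.32254475e-01  1.76843724e+02]
```

View pics/side3.png

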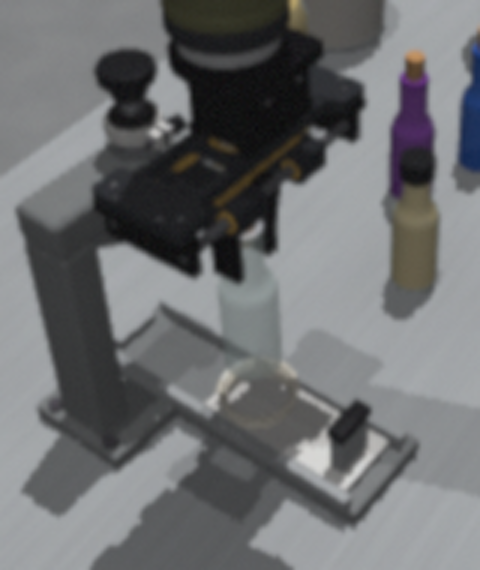

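View pics/scene3.png

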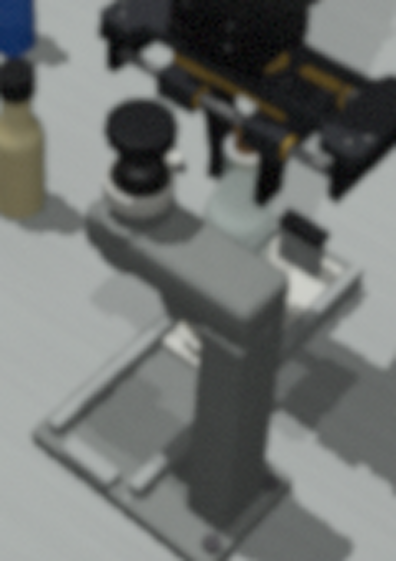

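View pics/w3.png

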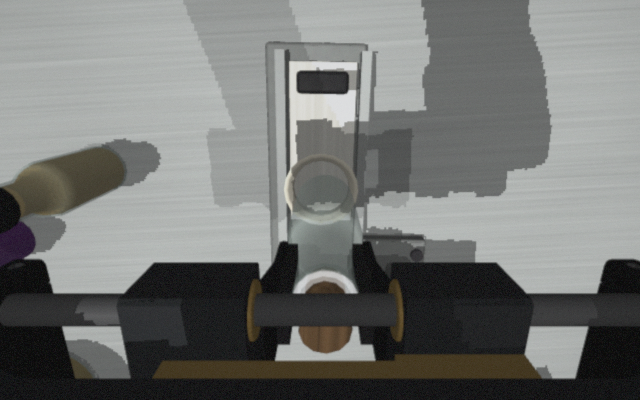

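Run:
```python
import cv2,pickle
C=pickle.load(open("C3.pkl","rb"));im=C["wrist"]["img"]
cv2.imwrite("pics/w3c.png",cv2.resize(im[30:360,255:385],None,fx=6,fy=6,interpolation=cv2.INTER_CUBIC)[0:1400][600:1300] )
cv2.imwrite("pics/w3d.png",cv2.resize(im[30:150,255:385],None,fx=5,fy=5,interpolation=cv2.INTER_CUBIC))
```

```text
(no output)
```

View pics/w3c.png

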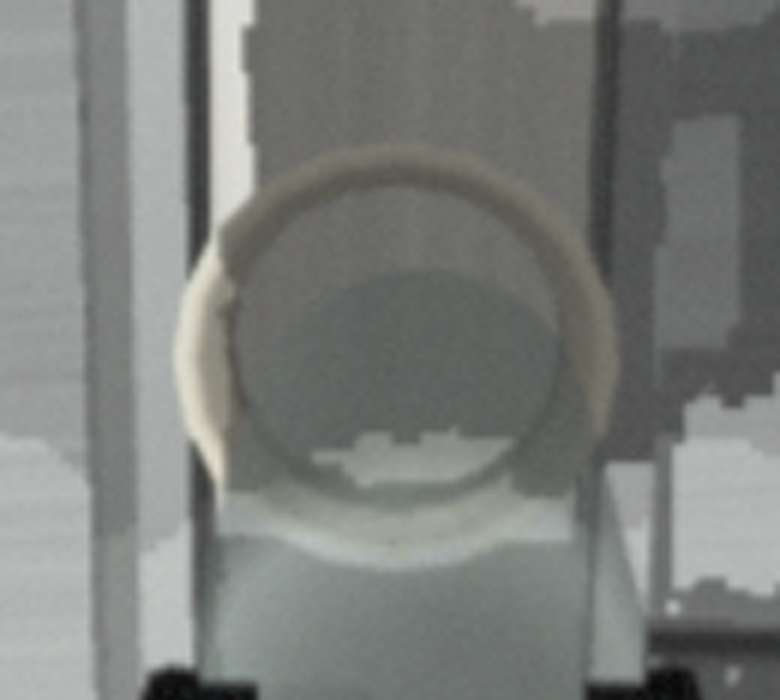

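View pics/w3d.png

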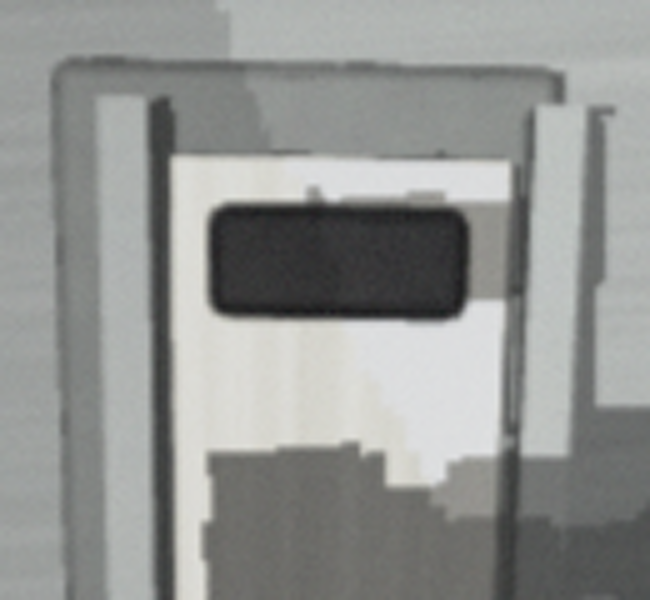

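Run:
```python
from h import *
import pickle
C=pickle.load(open("C3.pkl","rb"));c=C["wrist"]
f=lambda u,v:(255+u/6,130+v/6)
n=plane(c,f(397,355),.037);print("nest",n)
for u in((178,355),(617,355),(397,145),(397,565)):print(plane(c,f(*u),.037))
g=lambda u,v:(255+u/5,30+v/5)
t=plane(c,g(339,262),.064);print("tab",t,np.linalg.norm((n-t)[:2]),np.degrees(np.arctan2(*(n-t)[1::-1])))
x=(.5677,.0274)
P=[proj(c,(x[0]+.022*np.cos(a),x[1]+.022*np.sin(a),.0716)) for a in np.linspace(0,2*np.pi,13)]
print([((p[0]-255)*6,(p[1]-130)*6) for p in P])
a=plane(c,g(58,65),.014);b=plane(c,g(70,595),.014);print("edge",a,b,np.degrees(np.arctan2(*(b-a)[1::-1])))
s=C["side"];k=plane(s,(200+126/3,145+70/3),.298);print("knob side",k)
s=C["scene"];k=plane(s,(310+142/3.3,200+122/3.3),.298);print("knob scene",k)
```

```text
nest [0.56758961 0.02428568 0.037     ]
[ 0.56584676 -0.00716316  0.037     ]
[0.56934052 0.05588028 0.037     ]
[0.5372183  0.02605781 0.037     ]
[0.59986098 0.02240268 0.037     ]
tab [0.48065231 0.03078403 0.064     ] 0.08717982949563641 -4.274771264710193
[(np.float64(427.9868054592497), np.float64(586.2528394657074)), (np.float64(510.568722714445), np.float64(561.0143565043329)), (np.float64(569.8740761373642), np.float64(499.9403421844523)), (np.float64(589.8959274853121), np.float64(418.01313609383413)), (np.float64(563.9379900927685), np.float64(336.5669587437931)), (np.float64(497.70387681236014), np.float64(278.2337361389402)), (np.float64(409.06812070127876), np.float64(260.1059589397393)), (np.float64(323.1969511436662), np.float64(287.64791699880436)), (np.float64(264.33839811770474), np.float64(352.58953943192284)), (np.float64(248.05064110606293), np.float64(436.0812929954987)), (np.float64(277.29722724666044), np.float64(515.2258200069302)), (np.float64(343.08649865134953), np.float64(569.691020486681)), (np.float64(427.9868054592497), np.float64(586.2528394657074))]
edge [ 0.44659619 -0.01395266  0.014     ] [ 0.53403217 -0.02089766  0.014     ] -4.54144532056068
knob side [0.66147825 0.02412285 0.298     ]
knob scene [0.67219917 0.01766412 0.298     ]
```

Wrist view: nest rim centred at (321,189), so the nest is at (0.5676,0.0245) and the slide yaw is about -4.3°. The bottle's underside sits about 3 mm too far to +y, so I'll correct that and lower it.

drive_tool(commands=[[0.05,-0.3,0.5,0,0,0,0],[0,0,1,0,0,0,0],[0,0,1,0,0,0,0],[0,0,0.5,0,0,0,0],[0,0,0.5,0,0,0,0],[0,0,0.4,0,0,0,0],[0,0,0.4,0,0,0,0],[0,0,0.3,0,0,0,0],[0,0,0,0,0,0,0]])

```text
time_s: 8.9
tool_pos: [0.5661, 0.0245, 0.1946]
tool_rot: [180.0, -0.0, 176.9]
force: [-0.3, 0.1, -2.5]
grip_width: 0.0264
```

drive_tool(commands=[[0,0,0.1,0,0,0,0],[0,0,0.05,0,0,0,0],[0,0,0,0,0,0,0]])

```text
time_s: 9.15
tool_pos: [0.5665, 0.0245, 0.1939]
tool_rot: [-180.0, 0.0, 176.9]
force: [-0.2, -1.2, -1.6]
grip_width: 0.0265
```

Run:
```python
from h import *
import cv2
c=env.read_camera("wrist")
cv2.imwrite("pics/w4.png",cv2.resize(c["img"][100:300,230:420],None,fx=3.5,fy=3,interpolation=cv2.INTER_CUBIC))
c=env.read_camera("side")
cv2.imwrite("pics/s4.png",cv2.resize(c["img"][185:335,220:360],None,fx=4,fy=4,interpolation=cv2.INTER_CUBIC))
o=env.get_obs();print(o["tool_pos"],o["force"])
```

```text
[0.56645619 0.02444889 0.19392431] [ 0.55463305  0.2416975  -1.5152517 ]
```

View pics/w4.png

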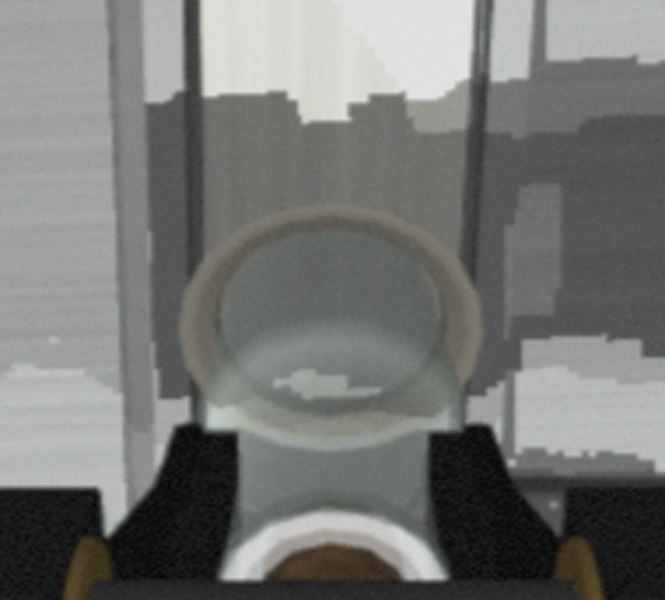

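View pics/s4.png

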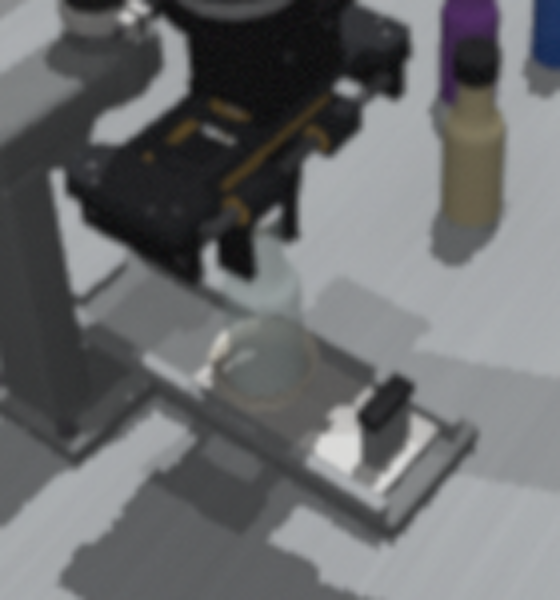

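The bottle is inside the nest, centred in the rim, and about 1 mm above the floor.

drive_tool(commands=[[0,0,0.05,0,0,0,0],[0,0,0.05,0,0,0,0],[0,0,0,0,0,0,0]])

```text
time_s: 9.5
tool_pos: [0.5667, 0.0244, 0.1932]
tool_rot: [-180.0, 0.0, 176.9]
force: [-0.3, -0.6, 1.0]
grip_width: 0.0265
```

Contact felt. I'll open and rise.

drive_tool(commands=[[0,0,0,0,0,0,0.3],[0,0,0,0,0,0,0.6],[0,0,0,0,0,0,1],[0,0,0,0,0,0,1],[0,0,0,0,0,0,1],[0,0,0,0,0,0,1],[0,0,0,0,0,0,1],[0,0,0,0,0,0,1]])

```text
time_s: 10.17
tool_pos: [0.5663, 0.0245, 0.1927]
tool_rot: [-180.0, -0.0, 176.9]
force: [0.4, -1.1, -0.1]
grip_width: 0.0653
```

drive_tool(commands=[[0,0,-0.5,0,0,0,1],[0,0,-1.5,0,0,0,1],[0,0,-2.5,0,0,0,1],[0,0,-3,0,0,0,1],[0,0,-2.5,0,0,1.2,1],[0,0,-1,0,0,0,0],[1.5,0,0,0,0,0,0],[3,0,0,0,0,0,0],[3.5,0,0,0,0,0,0],[3,0,1,0,0,0,0],[1.6,0,2,0,0,0,0],[0,0,2.5,0,0,0,0],[0,0,2.5,0,0,0,0],[0,0,2.5,0,0,0,0],[0,0,2,0,0,0,0],[0,0,1.5,0,0,0,0],[0,0,0,0,0,0,0],[0,0,0,0,0,0,0]])

```text
time_s: 11.67
tool_pos: [0.4401, 0.0342, 0.1623]
tool_rot: [180.0, -0.1, 175.7]
force: [0.2, -0.1, 0.0]
grip_width: 0.0082
```

Run:
```python
from h import *
import cv2,pickle
C=cams();pickle.dump(C,open("C5.pkl","wb"))
cv2.imwrite("pics/s5.png",cv2.resize(C["side"]["img"][155:335,200:380],None,fx=3.3,fy=3.3,interpolation=cv2.INTER_CUBIC))
cv2.imwrite("pics/c5.png",cv2.resize(C["scene"]["img"][200:370,310:450],None,fx=3.4,fy=3.4,interpolation=cv2.INTER_CUBIC))
o=env.get_obs();print(o["tool_pos"],o["tool_rot"],o["force"],o["grip_width"])
```

```text
[0.44134888 0.0340733  0.16365732] [-1.79995195e+02  7.92000287e-02  1.75679823e+02] [ 0.72417894 -0.68035146 -0.75718293] 0.003209687330402623
```

View pics/s5.png

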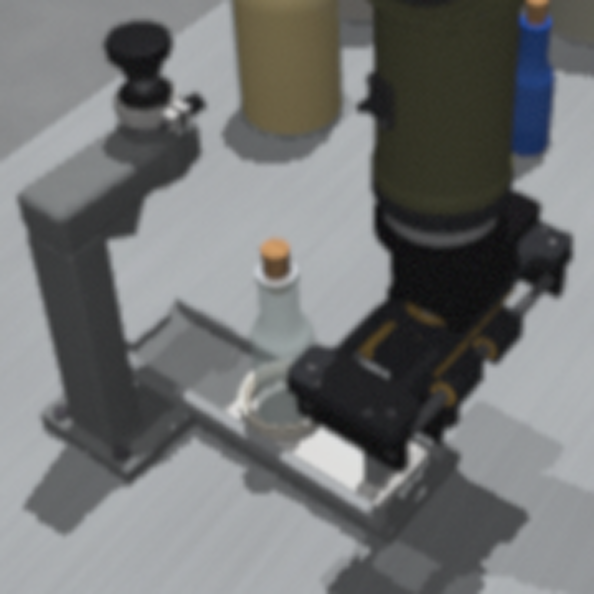

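View pics/c5.png

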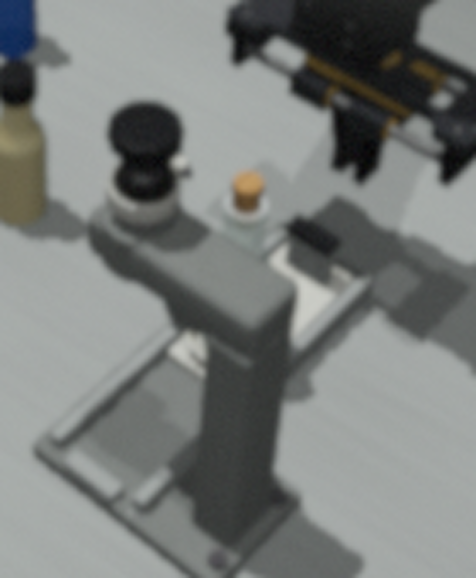

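The side view shows the bottle standing upright in the nest and the tool in front of the tab. I'll lower the tool and push along the slide.

drive_tool(commands=[[0,0,1.2,0,0,0,0],[0,0,1.7,0,0,0,0],[0,0,1.5,0,0,0,0],[0,0,0.7,0,0,0,0],[0,0,0,0,0,0,0],[-0.4,0,0,0,0,0,0],[-0.4,0,0,0,0,0,0],[-0.3,0,0,0,0,0,0],[-0.2,0,0,0,0,0,0],[-0.2,0,0,0,0,0,0]])

```text
time_s: 12.6
tool_pos: [0.4564, 0.0328, 0.1122]
tool_rot: [-180.0, 0.1, 175.7]
force: [0.6, 0.4, 0.1]
grip_width: 0.0009
```

drive_tool(commands=[[-0.2,0,0,0,0,0,0],[-0.2,0,0,0,0,0,0],[-0.2,0,0,0,0,0,0],[-0.2,0,0,0,0,0,0],[-0.2,0,0,0,0,0,0],[-0.2,0,0,0,0,0,0],[-0.2,0,0,0,0,0,0],[-0.2,0,0,0,0,0,0],[-0.3,0,0,0,0,0,0],[-0.3,0,0,0,0,0,0]])

```text
time_s: 13.43
tool_pos: [0.4775, 0.0312, 0.1115]
tool_rot: [-180.0, -0.0, 175.7]
force: [-2.3, 0.1, 0.4]
grip_width: 0.0004
```

drive_tool(commands=[[-0.3,0,0,0,0,0,0],[-0.35,0,0,0,0,0,0],[-0.35,0,0,0,0,0,0],[-0.35,0,0,0,0,0,0],[-0.35,0,0,0,0,0,0],[-0.35,0,0,0,0,0,0],[-0.35,0,0,0,0,0,0],[-0.35,0,0,0,0,0,0],[-0.35,0,0,0,0,0,0],[-0.35,0,0,0,0,0,0],[-0.35,0,0,0,0,0,0],[-0.35,0,0,0,0,0,0],[-0.35,0,0,0,0,0,0],[-0.35,0,0,0,0,0,0],[-0.35,0,0,0,0,0,0],[-0.35,0,0,0,0,0,0],[-0.3,0,0,0,0,0,0],[-0.2,0,0,0,0,0,0]])

```text
time_s: 14.93
tool_pos: [0.5385, 0.0266, 0.1118]
tool_rot: [180.0, 0.0, 175.7]
force: [-2.3, 1.2, -1.2]
grip_width: 0.0002
```

Run:
```python
from h import *
import cv2,pickle
C=cams();pickle.dump(C,open("C6.pkl","wb"))
cv2.imwrite("pics/s6.png",cv2.resize(C["side"]["img"][155:335,200:380],None,fx=3.3,fy=3.3,interpolation=cv2.INTER_CUBIC))
w=env.read_camera("wrist");cv2.imwrite("pics/w6.png",w["img"])
o=env.get_obs();print(o["tool_pos"],o["tool_rot"],o["force"],o["grip_width"])
```

```text
[0.53876866 0.02643529 0.11208787] [1.79999726e+02 9.55942697e-02 1.75660512e+02] [-0.74849259 -0.82023702 -0.76076538] 0.0004579450694816515
```

View pics/s6.png

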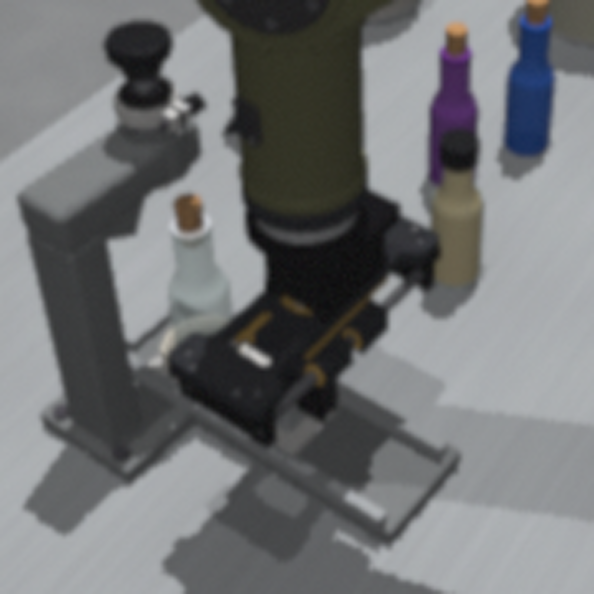

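View pics/w6.png

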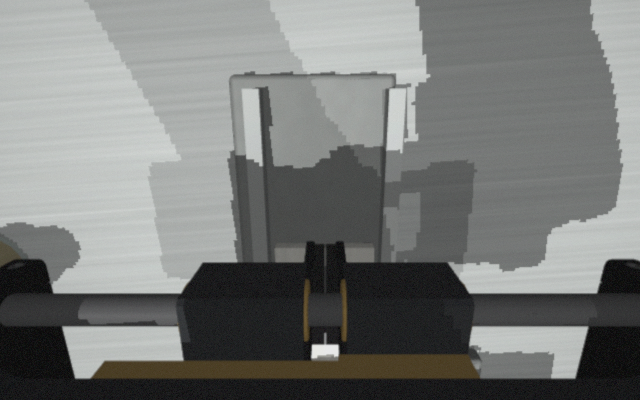

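drive_tool(commands=[[-0.2,0,0,0,0,0,0],[-0.3,0,0,0,0,0,0],[-0.3,0,0,0,0,0,0],[-0.3,0,0,0,0,0,0],[-0.2,0,0,0,0,0,0],[-0.2,0,0,0,0,0,0],[-0.2,0,0,0,0,0,0]])

```text
time_s: 15.67
tool_pos: [0.5552, 0.0252, 0.1118]
tool_rot: [-180.0, 0.0, 175.7]
force: [-3.4, 0.1, 1.4]
grip_width: 0.0007
```

drive_tool(commands=[[-0.15,0,0,0,0,0,0],[-0.15,0,0,0,0,0,0]])

```text
time_s: 15.83
tool_pos: [0.558, 0.025, 0.1117]
tool_rot: [-180.0, -0.0, 175.7]
force: [-1.8, -0.3, 2.1]
grip_width: -0.0002
```

drive_tool(commands=[[-0.15,0,0,0,0,0,0],[-0.15,0,0,0,0,0,0]])

```text
time_s: 16.0
tool_pos: [0.561, 0.0248, 0.1117]
tool_rot: [-180.0, -0.0, 175.7]
force: [-2.6, -0.1, 2.2]
grip_width: 0.0005
```

drive_tool(commands=[[-0.1,0,0,0,0,0,0],[-0.1,0,0,0,0,0,0]])

```text
time_s: 16.17
tool_pos: [0.5626, 0.0247, 0.1116]
tool_rot: [-180.0, -0.1, 175.7]
force: [-4.3, -0.0, 3.9]
grip_width: 0.0005
```

drive_tool(commands=[[-0.1,0,0,0,0,0,0],[-0.1,0,0,0,0,0,0]])

```text
time_s: 16.33
tool_pos: [0.5629, 0.0248, 0.1114]
tool_rot: [-179.9, -0.3, 175.7]
force: [-10.1, 0.5, 8.6]
grip_width: 0.0005
```

drive_tool(commands=[[-0.1,0,0,0,0,0,0],[0,0,0,0,0,0,0]])

```text
time_s: 16.5
tool_pos: [0.563, 0.0248, 0.1112]
tool_rot: [-179.9, -0.4, 175.7]
force: [-10.8, -0.2, 9.0]
grip_width: 0.0005
```

The force jumped from 2.5 to 10 N at x=0.563, so that is the end stop. I'll back off, lift and look.

drive_tool(commands=[[0.2,0,0,0,0,0,0],[0.5,0,0,0,0,0,0],[1,0,0,0,0,0,0],[2,0,0,0,0,0,0],[2.5,0,-1,0,0,0,0],[2,0,-2,0,0,0,0],[1,0,-3,0,0,0,0],[0,0,-3,0,0,0,0],[0,0,-3,0,0,0,0],[0,0,-2,0,0,0,0],[0,0,0,0,0,0,0]])

```text
time_s: 17.42
tool_pos: [0.4764, 0.0317, 0.2561]
tool_rot: [-179.9, 0.5, 175.7]
force: [0.9, -0.0, 0.2]
grip_width: 0.0003
```

Run:
```python
from h import *
import cv2,pickle
C=cams();C["wrist"]=env.read_camera("wrist");pickle.dump(C,open("C7.pkl","wb"))
cv2.imwrite("pics/s7.png",cv2.resize(C["side"]["img"][155:335,200:380],None,fx=3.3,fy=3.3,interpolation=cv2.INTER_CUBIC))
cv2.imwrite("pics/c7.png",cv2.resize(C["scene"]["img"][200:370,310:450],None,fx=3.4,fy=3.4,interpolation=cv2.INTER_CUBIC))
cv2.imwrite("pics/w7.png",C["wrist"]["img"])
o=env.get_obs();print(o["tool_pos"],o["tool_rot"],o["force"],o["grip_width"])
```

```text
[0.47370544 0.03127902 0.25116779] [-1.79939471e+02  1.25722703e-02  1.75656240e+02] [-0.42581812  0.32599014 -0.93627719] 0.0002822662973011016
```

View pics/s7.png

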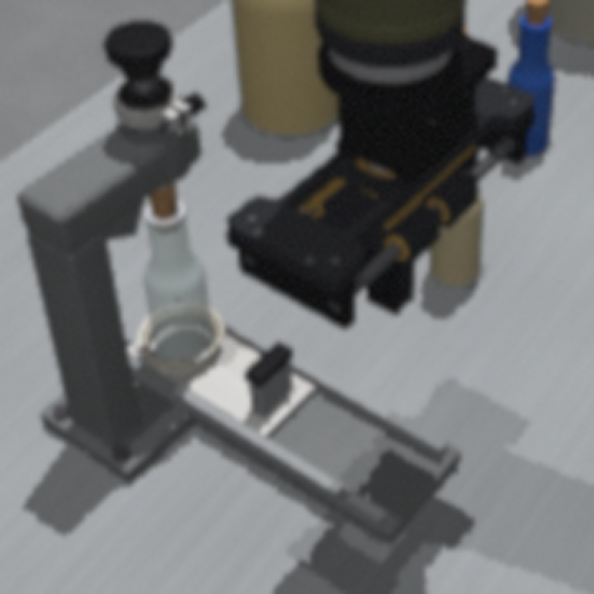

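View pics/c7.png

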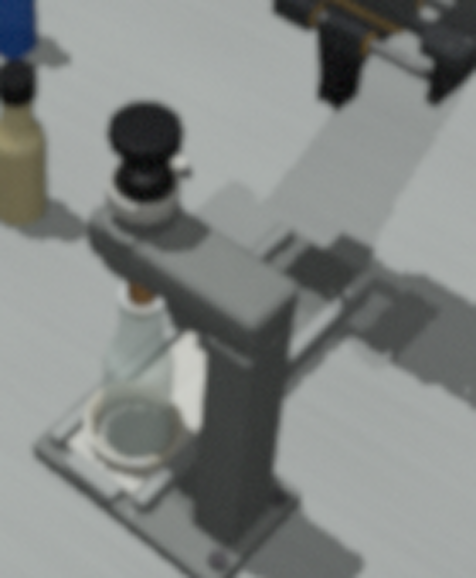

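View pics/w7.png

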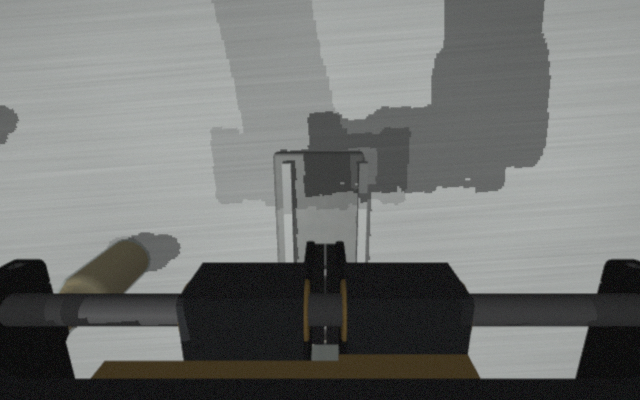

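The side view shows the nest under the ram with the bottle upright; the scene view shows the carriage at the far end. I'll check the travel numerically and go above the knob.

Run:
```python
from h import *
import pickle
C5=pickle.load(open("C5.pkl","rb"));C=pickle.load(open("C7.pkl","rb"));s=C["side"]
f=lambda u,v:(200+u/3.3,155+v/3.3)
print("tab",plane(s,f(270,365),.064),"nest rim",plane(s,f(178,338),.037))
print("nest before",plane(C5["side"],f(280,402),.037))
```

```text
tab [0.57642293 0.02832431 0.064     ] nest rim [0.66570835 0.0238672  0.037     ]
nest before [0.56594999 0.03350432 0.037     ]
```

drive_tool(commands=[[0,0,-2,0,0,0,0],[0,0,-3,0,0,0,0],[0,0,-3,0,0,0,0],[0,0,-3,0,0,0,0],[0,0,-3,0,0,0,0],[0,0,-1,0,0,0,0],[-1.5,0,0,0,0,0,0],[-3,0,0,0,0,0,0],[-3,0,0,0,0,0,0],[-3,0,0,0,0,0,0],[-3,0,0,0,0,0,0],[-3,0,0,0,0,0,0],[-2,0,0,0,0,0,0],[-0.9,0,0,0,0,0,0],[0,0,0,0,0,0,0],[0,0,0,0,0,0,0],[0,0,0,0,0,0,0],[0,0,0,0,0,0,0]])

```text
time_s: 19.07
tool_pos: [0.6668, 0.0171, 0.4017]
tool_rot: [-180.0, -0.0, 175.7]
force: [0.1, -0.5, -0.3]
grip_width: 0.0002
```

Run:
```python
from h import *
import cv2,pickle
C=cams();C["wrist"]=env.read_camera("wrist");pickle.dump(C,open("C8.pkl","wb"))
cv2.imwrite("pics/s8.png",cv2.resize(C["side"]["img"][95:275,170:330],None,fx=3.3,fy=3.3,interpolation=cv2.INTER_CUBIC))
cv2.imwrite("pics/c8.png",cv2.resize(C["scene"]["img"][150:320,280:420],None,fx=3.4,fy=3.4,interpolation=cv2.INTER_CUBIC))
cv2.imwrite("pics/w8.png",C["wrist"]["img"])
o=env.get_obs();print(o["tool_pos"],o["tool_rot"],o["force"],o["grip_width"])
```

```text
[0.66701518 0.01673698 0.4022831 ] [-1.79942572e+02  4.58620641e-02  1.75663349e+02] [ 0.2143857  -0.65328367  0.64604734] 0.0005372881098515559
```

View pics/s8.png

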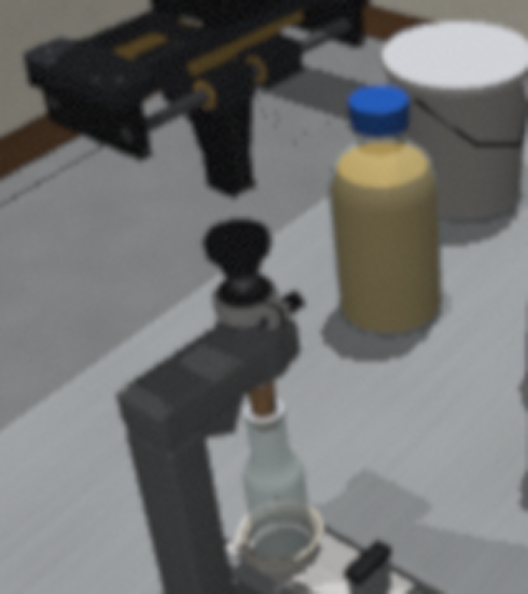

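View pics/c8.png

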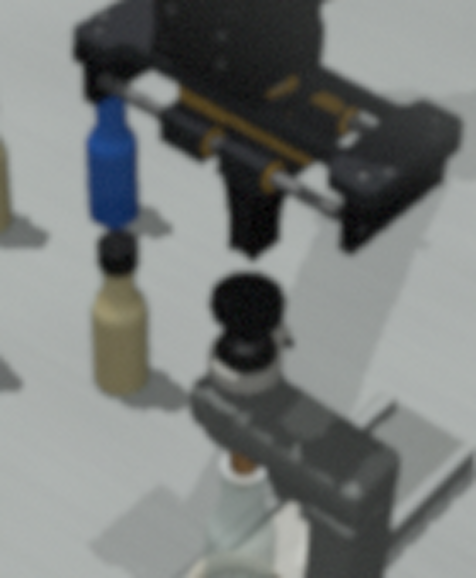

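View pics/w8.png

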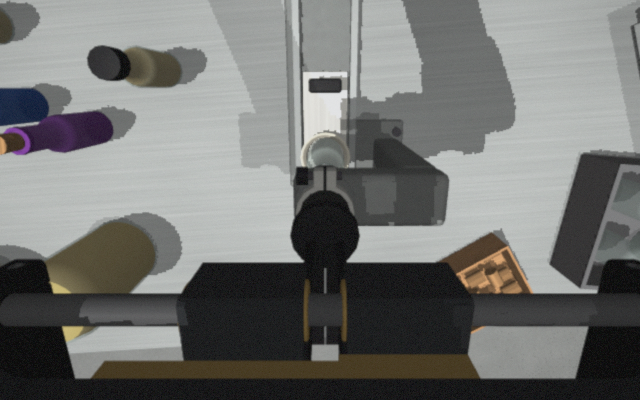

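The nest moved 100 mm between pictures, so the carriage is home. The fingers are centred over the knob in the wrist view (knob 325,230; finger slit x=325). I'll descend to just above it.

drive_tool(commands=[[0,0,1,0,0,0,0],[0,0,1,0,0,0,0],[0,0,0.6,0,0,0,0],[0,0,0.3,0,0,0,0],[0,0,0.1,0,0,0,0],[0,0,0.1,0,0,0,0],[0,0,0.1,0,0,0,0],[0,0,0.1,0,0,0,0]])

```text
time_s: 19.88
tool_pos: [0.6677, 0.0169, 0.369]
tool_rot: [180.0, 0.0, 175.7]
force: [-0.6, -0.6, 0.8]
grip_width: 0.0002
```

drive_tool(commands=[[0,0,0.1,0,0,0,0],[0,0,0.1,0,0,0,0],[0,0,0.1,0,0,0,0],[0,0,0.1,0,0,0,0]])

```text
time_s: 20.22
tool_pos: [0.6677, 0.0169, 0.3651]
tool_rot: [180.0, 0.0, 175.7]
force: [0.3, 0.9, 2.1]
grip_width: 0.001
```

drive_tool(commands=[[0,0,0.1,0,0,0,0],[0,0,0.1,0,0,0,0],[0,0,0.1,0,0,0,0],[0,0,0.1,0,0,0,0]])

```text
time_s: 20.55
tool_pos: [0.6677, 0.0169, 0.3614]
tool_rot: [180.0, 0.1, 175.7]
force: [-0.7, -0.3, 6.7]
grip_width: 0.0003
```

drive_tool(commands=[[0,0,0.1,0,0,0,0],[0,0,0.1,0,0,0,0],[0,0,0.1,0,0,0,0]])

```text
time_s: 20.8
tool_pos: [0.6677, 0.0169, 0.3589]
tool_rot: [-180.0, 0.1, 175.7]
force: [-1.6, -0.7, 7.1]
grip_width: 0.0005
```

drive_tool(commands=[[0,0,0.05,0,0,0,0],[0,0,0.05,0,0,0,0]])

```text
time_s: 20.97
tool_pos: [0.6677, 0.0169, 0.358]
tool_rot: [-180.0, 0.1, 175.7]
force: [-0.5, -0.2, 6.6]
grip_width: 0.0005
```

drive_tool(commands=[[0,0,0.05,0,0,0,0],[0,0,0.05,0,0,0,0]])

```text
time_s: 21.13
tool_pos: [0.6676, 0.017, 0.357]
tool_rot: [-180.0, 0.1, 175.7]
force: [-1.6, 0.1, 7.3]
grip_width: 0.0004
```

drive_tool(commands=[[0,0,0.06,0,0,0,0],[0,0,0.06,0,0,0,0]])

```text
time_s: 21.3
tool_pos: [0.6677, 0.017, 0.3559]
tool_rot: [-180.0, 0.1, 175.7]
force: [-1.2, 0.7, 8.1]
grip_width: 0.0006
```

drive_tool(commands=[[0,0,0.05,0,0,0,0],[0,0,0.05,0,0,0,0]])

```text
time_s: 21.47
tool_pos: [0.6677, 0.017, 0.3549]
tool_rot: [-180.0, 0.1, 175.7]
force: [-0.6, 0.0, 7.1]
grip_width: 0.0006
```

drive_tool(commands=[[0,0,0.06,0,0,0,0],[0,0,0.06,0,0,0,0]])

```text
time_s: 21.63
tool_pos: [0.6677, 0.017, 0.3537]
tool_rot: [-180.0, 0.1, 175.7]
force: [-1.5, -0.6, 6.6]
grip_width: 0.0003
```

drive_tool(commands=[[0,0,0.06,0,0,0,0],[0,0,0.06,0,0,0,0]])

```text
time_s: 21.8
tool_pos: [0.6677, 0.0169, 0.353]
tool_rot: [-180.0, 0.1, 175.7]
force: [-2.9, -1.2, 10.1]
grip_width: 0.0004
```

drive_tool(commands=[[0,0,0.03,0,0,0,0],[0,0,0,0,0,0,0]])

```text
time_s: 21.97
tool_pos: [0.6676, 0.017, 0.353]
tool_rot: [-180.0, 0.1, 175.7]
force: [-2.6, -0.6, 10.1]
grip_width: 0.0008
```

drive_tool(commands=[[0,0,0.05,0,0,0,0],[0,0,0,0,0,0,0]])

```text
time_s: 22.13
tool_pos: [0.6676, 0.017, 0.3528]
tool_rot: [-180.0, 0.1, 175.7]
force: [-2.7, -0.6, 12.4]
grip_width: 0.0006
```

drive_tool(commands=[[0,0,0.06,0,0,0,0],[0,0,0,0,0,0,0]])

```text
time_s: 22.3
tool_pos: [0.6676, 0.017, 0.3526]
tool_rot: [-180.0, 0.1, 175.7]
force: [-2.4, -0.9, 12.4]
grip_width: 0.0002
```

drive_tool(commands=[[0,0,0.06,0,0,0,0],[0,0,0,0,0,0,0],[0,0,0,0,0,0,0]])

```text
time_s: 22.55
tool_pos: [0.6676, 0.017, 0.3524]
tool_rot: [-180.0, 0.2, 175.6]
force: [-3.9, -1.6, 13.7]
grip_width: 0.0005
```

drive_tool(commands=[[0,0,0.08,0,0,0,0],[0,0,0,0,0,0,0],[0,0,0,0,0,0,0]])

```text
time_s: 22.8
tool_pos: [0.6676, 0.017, 0.3522]
tool_rot: [-180.0, 0.2, 175.6]
force: [-4.3, -1.6, 16.1]
grip_width: 0.0005
```

drive_tool(commands=[[0,0,0.07,0,0,0,0],[0,0,0,0,0,0,0],[0,0,0,0,0,0,0]])

```text
time_s: 23.05
tool_pos: [0.6676, 0.017, 0.352]
tool_rot: [-180.0, 0.2, 175.6]
force: [-4.5, -1.1, 17.9]
grip_width: 0.0005
```

Run:
```python
from h import *
for i in range(4):
    env.read_camera("side");print(env.get_obs()["force"].round(2))
```

```text
[-5.43 -1.52 17.57]
[-4.61 -1.52 17.34]
[-5.07 -0.93 17.56]
[-4.7  -0.79 18.18]
```

drive_tool(commands=[[0,0,0.04,0,0,0,0],[0,0,0,0,0,0,0],[0,0,0,0,0,0,0],[0,0,0,0,0,0,0],[0,0,0,0,0,0,0],[0,0,0,0,0,0,0],[0,0,0,0,0,0,0],[0,0,0,0,0,0,0],[0,0,0,0,0,0,0],[0,0,0,0,0,0,0]])

```text
time_s: 24.08
tool_pos: [0.6676, 0.0171, 0.3519]
tool_rot: [-180.0, 0.2, 175.6]
force: [-4.4, -2.4, 19.2]
grip_width: 0.0004
```

Run:
```python
from h import *
for i in range(3):
    env.read_camera("side");print(env.get_obs()["force"].round(2),env.get_obs()["tool_pos"].round(4))
```

```text
[-5.47 -1.23 18.6 ] [0.6676 0.017  0.3519]
[-5.87 -1.58 19.55] [0.6676 0.017  0.3519]
[-4.91 -1.66 18.18] [0.6676 0.017  0.3519]
```

Bearing firmly at about 19 N and held for over a second. I'll ease up so the ram can rise.

drive_tool(commands=[[0,0,-0.1,0,0,0,0],[0,0,-0.1,0,0,0,0],[0,0,-0.1,0,0,0,0],[0,0,-0.15,0,0,0,0],[0,0,-0.2,0,0,0,0],[0,0,-0.2,0,0,0,0],[0,0,-0.2,0,0,0,0],[0,0,-0.2,0,0,0,0],[0,0,-0.2,0,0,0,0],[0,0,-0.2,0,0,0,0],[0,0,-0.3,0,0,0,0],[0,0,-0.5,0,0,0,0],[0,0,-1,0,0,0,0],[0,0,-2,0,0,0,0],[0,0,-2,0,0,0,0],[1,0,-1,0,0,0,0]])

```text
time_s: 25.57
tool_pos: [0.6584, 0.0171, 0.4336]
tool_rot: [179.9, 0.1, 175.6]
force: [0.2, -1.2, 0.1]
grip_width: 0.0003
```

drive_tool(commands=[[2,0,0,0,0,0,0],[3,0,0,0,0,0,0],[3,0,0,0,0,0,0],[3,0,0,0,0,0,0],[2,0,0,0,0,0,0],[1,0,0,0,0,0,0],[0,0,0,0,0,0,0]])

```text
time_s: 26.15
tool_pos: [0.5156, 0.029, 0.4321]
tool_rot: [-179.7, -0.0, 175.6]
force: [1.6, -0.3, 0.0]
grip_width: 0.0004
```

Run:
```python
from h import *
import cv2,pickle
C=cams();pickle.dump(C,open("C9.pkl","wb"))
cv2.imwrite("pics/s9.png",cv2.resize(C["side"]["img"][145:310,190:355],None,fx=3.6,fy=3.6,interpolation=cv2.INTER_CUBIC))
cv2.imwrite("pics/c9.png",cv2.resize(C["scene"]["img"][160:370,235:435],None,fx=2.8,fy=2.8,interpolation=cv2.INTER_CUBIC))
cv2.imwrite("pics/sidefull9.png",C["side"]["img"])
o=env.get_obs();print(o["time_s"],o["tool_pos"],o["force"])
```

```text
26.25 [0.51762299 0.02786939 0.43192474] [ 0.54565646 -0.22356688  0.02200847]
```

View pics/s9.png

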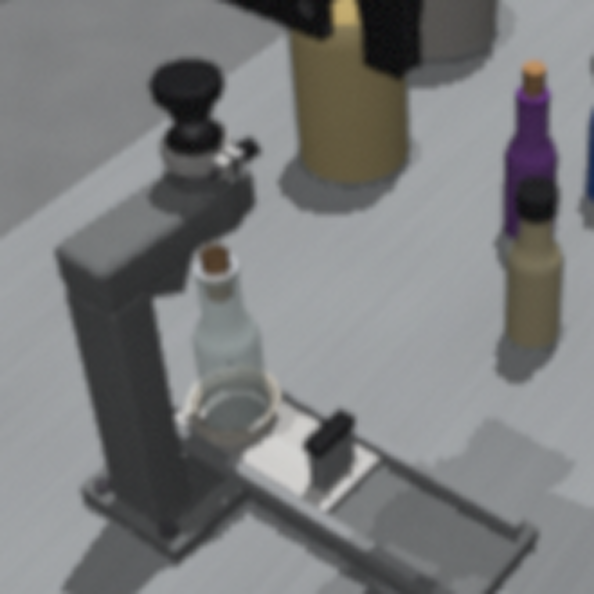

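View pics/c9.png

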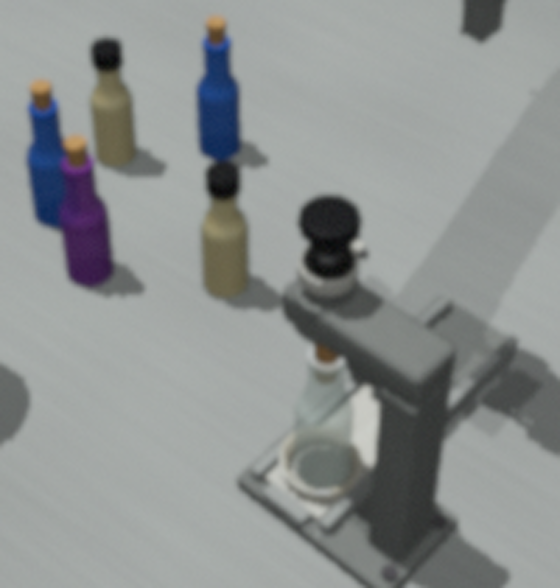

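The ram is back up, the cork is lower, the bottle is upright in the nest, the carriage is home, and the sauces stand where they were. I'll hand in.

```bash
python3 -c "
from cell import env
print(env.sign_off())"
```

```text
the job is handed in; nothing more can be done
None
```

The bottle is corked and standing upright in the nest under the press, and I handed the job in at about 26 s of the 58 s allowed.

- **Placing:** I gripped the bottle by its neck and lowered it into the nest until I felt the floor.
- **Carriage:** I pushed it by its tab until the force jumped from about 2.5 N to 10 N at the end stop. The side view showed the nest had moved 100 mm.
- **Corking:** The ram met the cork after about 6 mm and the stop collar after about 15 mm. I held it there for about a second. The highest reading was 19.6 N, under the 25 N limit, and then I eased it back up.

The last pictures show the ram fully up, the cork lower in the neck and both sauce bottles upright where they stood. At the end the robot was clear of everything.

- **Unexpected reading:** While pressing on the carriage's end stop there was also about 9 N of upward force on the fingertips. The pictures showed no effect from it.
- **Camera disagreement:** Single-camera positions differed by up to about 10 mm (nest and knob). I used the close wrist views for the placing. The press yaw from different features varied between about -2.5° and -4.5°, and I used -4.3°.

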